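# Load the post-cure box, free its cover if caught, and hold it open

## Robot

A 6-joint arm with a two-finger parallel gripper is mounted at the origin on the work surface. World frame = base frame: x ahead of the robot, y to its left, z up, the work surface at z = 0. Lengths are in mm, angles in degrees, forces in N, time in s.
With the tool pointing down it reaches from about 275 to 750 mm from the base axis. Payload 10.2 kg.
Tool frame: the origin (TCP) lies midway between the tips of the shut fingers; the grasp point (between the pads) lies 19 mm behind it; z points along the fingers, y is the line along which they close (so a half turn about z gives the same grasp; the last joint's range is limited). The gripper opens to 85 mm and grips with 20 to 120 N. Pads are 22 mm wide; open, the fingers measure 114 mm over their backs; the gripper's body (76 mm by 85 mm) begins 54 mm behind the grasp point. The pads swing forward as they close: fully open they stand 13 mm farther back than shut.
Start: joints at [-89.29, 17.928, 85.812, -0, 76.261, -12.8], TCP at [122.637, -510.481, 231.294] pointing down, gripper open.
Joint ranges: [-168.41, 168.41], [-55.51, 124.54], [10.69, 146.95], [-70.63, 250.63], [1, 178], [-165.06, 165.06]. Speed limits (degrees/s): [136.94, 136.94, 172.46, 180, 180, 180].

## Interface

Orientations are given as [roll, pitch, yaw] about the fixed x, y, z axes, in that order (R = Rz(yaw) Ry(pitch) Rx(roll)).
In Python, from rig import bot gives the robot as it stands.
- The arm moves only by the tool drive_tool, never from a script. Its argument "steps" is one flat list of numbers, 7 for each row, row after row: the shift along the tool's x, y, z in cm, then the turn, a rotation vector about the tool's x, y, z in rad, then the opening, from 0 (shut) to 1 (fully open). A call has 1 to 12 rows; each row shifts and turns the commanded pose from where the row before left it, along the tool's axes as they then stand; what a row does not reach is not made up. A row lasts 1/8 s, in which the tool goes at most 62.5 mm and 10.7 degrees, less where a joint would pass 70% of its speed; a pose out of reach is approached as far as the arm can. A call with a gripper value outside its range is refused whole. The fingers move at their own pace and stop on an object; the grip force is fixed at half the most. Time passes only in rows, so rows that do not move let the fingers close. It gives the time, the measured TCP pose, the force, the opening and the grip force at its end, in the units of the state.
- bot.sense(): the state, without advancing time (a new reading comes with each control period).
- bot.capture(name): name is "scene" or "top" or "wrist"; returns a dict with "img" (480x640x3 uint8, blue, green, red), "camera_matrix" (3x3 intrinsics, pixels), "origin" and "rotation" of the camera in the world. Camera axes: x right, y up, looking along -z (the intrinsics and any distortion apply to the point x, -y, -z); pixel columns grow to the right and rows downward; lengths in mm; the calibration is good to about 2 mm. A picture is of the moment at which its call begins. There is no depth.
- bot.finish_job(): hands the job in; it is judged then, once.
The state is a dict: "time_s": time; "qpos": joint angles; "joint_vel": joint speeds; "tau": joint torques, N m; "tcp_pos": TCP position; "tcp_rot": TCP orientation; "ft_force": force on the tool from outside, world axes, zero at the start; "wrist_torque": the same for the moment, N m; "width": finger opening in mm; "finger_force": force on a finger pad.
Only numpy, scipy, OpenCV 4.12 (cv2) and the standard library are available. Lean on these libraries where they do the work, as an engineer would, in place of code of your own. Each camera call takes 0.05 s, during which the arm holds its last target. There are 200 camera calls.

## Task

Set the green moulded cap down flat, boss up, in the open drawer of the blue post-cure box and push the drawer fully shut. Then tug the cover's handle upward to learn whether its catch is holding, without forcing it; slide the red release back only if the cover is caught, otherwise leave the release alone. Lift the cover about half-way up (roughly 45 degrees) and finish still holding it there with the gripper, for a colleague to look in; do not drop the cap, and leave the steel insert, the jar and the wrench where they are.

Things in the scene. Friction and masses are not known exactly. Their poses are not given: they have to be found in the camera images.
- cap: Moulded cap, loose, 50-100 g, standing on the bench: a green disc 56 mm across and 12 mm high carrying a black cylindrical boss 28 mm across and 16 mm high (28 mm high in all), white ring around the boss, brass dot on top. Origin: centre of its underside; z up through the boss.
- unit: Blue post-cure box, fixed, 180 mm deep, 200 wide, 108 high with its cover; on its right (-y) side a grey latch case 63 mm wide, 110 deep, 128 high, flush with the front. Origin: on the bench under the middle of the box's front face; x points into the box (away from the robot), y left, z up. The box roofs over all at unit x > 0; things up to 60 mm high pass under.
- drawer (a joint): Drawer, a straight slide along the unit's -x: 0 is fully shut, up to 0.11 m drawn out; starts drawn out about 0.10. Slides with about 1.5 N of friction and stays where it is left.
- drawer_in (a point): Point on the drawer's inner floor (16 mm above the bench), midway across, 52 mm behind the back of the front panel; moves with the drawer; axes as the unit's. Tray inside: from 48 mm in front of this point to 74 mm behind it, 162 mm wide, walls 36 mm high. Grey front panel 190 mm wide, 12 thick, top 80 mm above the bench.
- drawer_handle (a point): Centre of the drawer's steel bar handle, a round bar 10 mm thick, 100 mm long along the unit's y, 62 mm above the bench, 35 mm in front of the front panel; moves with the drawer. Drawer shut: at (-0.047, 0, 0.062) in the unit's frame. It can be pushed from its near side.
- cover (a joint): Blue cover with vent slots, hinged along its far edge: 0 shut, grows as the near edge rises, stop at 1.2 rad. Falls shut if let go. 0.25-0.5 kg: about 2 N at the handle lifts it. If caught it rises only about 0.024 rad (3.5 mm at the handle), then stands firm; if not, it rises freely. Which it is cannot be seen: only a tug tells.
- cover_handle (a point): Centre of the cover's steel bar handle, a round bar 10 mm thick, 80 mm long along the unit's y, centre line 35 mm above the cover's top. Shut: at (0.030, 0.010, 0.143) in the unit's frame; moves on a circle about the hinge line. Pinch it from above, fingers closing along the unit's x; the gripper may stay upright while the bar turns in the fingers.
- cover_hinge (a point): Point on the cover's hinge line, at (0.175, 0, 0.100) in the unit's frame. The hinge line runs along the unit's y.
- release (a joint): Red release knob, a slide along the unit's -y (away from the cover): 0 at the start, stop at 0.026 m, about 2 N of friction, stays where left; looks the same whether or not the cover is caught. Slid all the way it draws the hidden bolt out of the keeper (small steel box on the cover's right side) for good, and the cover can be lifted.
- release_knob (a point): Centre of the top of the red release knob, an upright block 16 mm (unit x) by 14 mm (unit y), 28 mm high, on the latch case, whose top is 128 mm above the bench. At the start at (0.0475, -0.122, 0.1575) in the unit's frame. It can be pinched from above or pushed from its left side.
- insert: Bystander: steel mould insert, a low cone 52 mm across below, 36 mm across on top, 30 mm high, loose on the bench. Origin: centre of its underside.
- jar: Bystander: jar with yellow cap, 56 mm across, 70 mm high, loose. Origin: centre of its underside.
- wrench: Bystander: steel wrench lying flat along its own x, about 180 mm long, loose. Origin: underside, near its middle.
Things that resemble listed ones, but are neither listed nor needed, are in the scene too. Leave any brown, orange or pink look-alike of the cap alone.

How it is judged (in metres and radians):
On the way, in this order (a step that is already met when the one before it is completed fails the run):
1. the cap lies flat, boss up, on the floor of the open drawer, let go (x of cap in the frame of drawer_in between -0.06 and 0.06 m and y of cap in the frame of drawer_in between -0.06 and 0.06 m and z of cap in the frame of drawer_in between -0.006 and 0.006 m and angle between cap's own z axis and vertical below 0.2 rad and value of joint drawer above 0.05 m and contact force between the fingers and cap below 0.05 N and linear speed of cap below 0.05 m/s), for 0.2 s.
2. the drawer is pushed shut with the cap in it (x of cap in the frame of drawer_in between -0.06 and 0.06 m and y of cap in the frame of drawer_in between -0.06 and 0.06 m and z of cap in the frame of drawer_in between -0.006 and 0.006 m and angle between cap's own z axis and vertical below 0.2 rad and value of joint drawer below 0.006 m and velocity of joint drawer between -0.02 and 0.02 m/s), for 0.2 s.
3. the cover is tugged with the release not yet slid: it either comes up against the bolt or rises (value of joint release below 0.004 m and contact force between the fingers and cover above 1 N and (contact force between cover and bolt above 1.5 N or value of joint cover above 0.05 rad)), for 0.05 s.
At the end, for the whole second after the job is handed in: The cap lies flat, boss up, in the drawer; the drawer is shut within 6 mm; the cover is held still by the fingers, and nothing else, at 0.6 to 1.05 rad (34 to 60 degrees); insert, jar and wrench are within 30 mm of where they stood (x of cap in the frame of drawer_in between -0.06 and 0.06 m and y of cap in the frame of drawer_in between -0.06 and 0.06 m and z of cap in the frame of drawer_in between -0.006 and 0.006 m and angle between cap's own z axis and vertical below 0.2 rad and value of joint drawer below 0.006 m and value of joint cover between 0.6 and 1.05 rad and velocity of joint cover between -0.1 and 0.1 rad/s and contact force between the fingers and cover above 0.5 N and contact force between cover and insert below 0.05 N and contact force between cover and jar below 0.05 N and contact force between cover and wrench below 0.05 N and contact force between cover and cap below 0.05 N and contact force between cover and release below 0.05 N and distance of each of insert, jar, wrench from where it was at the start of the episode below 0.03 m); the arm keeps its last pose, push and grip.
It fails at once if the release is slid although the cover is not caught (value of joint release between 0.004 and 0.009 m and value of joint bolt above 0.0135 m).
It fails at once if the caught cover is forced (more than 40 N against the bolt) (contact force between cover and bolt above 40 N).
It fails at once if the cap is dropped or thrown (linear speed of cap above 0.6 m/s and contact force between the fingers and cap below 0.01 N).
It fails at once if insert, jar or wrench is disturbed (distance of any of insert, jar, wrench from where it was at the start of the episode above 0.03 m).
It also fails if it takes over 72 s, if anything falls off the work surface, if the arm or the gripper's body presses on something with over 40 N, if the wrist force passes 120 N, or if a joint passes its speed limit or range.

## Working session

There is one attempt and no reset: what is moved stays moved. The work goes in short steps, Python scripts to look and compute and a tool call to move; the robot and the scene stay as the last step left them, time stands still between calls to the robot, and variables do not carry over. Pictures are saved under pics/ and viewed, at most 10 in all, crops included, and the job is handed in when it is done.

Besides the shell and the picture viewer there is one more tool, called as name(argument=value, ...), one argument or row to a line, values as JSON. drive_tool: Moves the arm, as the interface text tells. Its arguments: {"type":"object","properties":{"steps":{"type":"array"}},"required":["steps"]}

```bash
mkdir -p pics; cat > h.py <<'E'
import numpy as np,cv2
from rig import bot
def cap(n,f=None):
    c=bot.capture(n)
    if f: cv2.imwrite('pics/'+f,c['img'])
    return c
def ray(c,u,v):
    K=np.array(c['camera_matrix'],float);d=np.linalg.solve(K,[u,v,1.]);d=np.array([d[0],-d[1],-d[2]])
    d=np.array(c['rotation'])@d;return np.array(c['origin'],float),d/np.linalg.norm(d)
def plane(c,u,v,z):
    o,d=ray(c,u,v);return o+d*(z-o[2])/d[2]
def tri(*l):
    A=np.zeros((3,3));b=np.zeros(3);R=[ray(*x) for x in l]
    for o,d in R:
        P=np.eye(3)-np.outer(d,d);A+=P;b+=P@o
    p=np.linalg.solve(A,b);return p,[np.linalg.norm(np.cross(p-o,d)) for o,d in R]
def proj(c,p):
    q=np.array(c['rotation']).T@(np.array(p,float)-c['origin']);q=np.array([q[0],-q[1],-q[2]]);q=np.array(c['camera_matrix'])@q;return q[:2]/q[2]
def blobs(c,lo,hi,amin=60):
    h=cv2.cvtColor(c['img'],cv2.COLOR_BGR2HSV);m=cv2.inRange(h,np.array(lo),np.array(hi))
    n,_,s,ce=cv2.connectedComponentsWithStats(m)
    return [(s[i].tolist(),ce[i].round(1).tolist()) for i in range(1,n) if s[i][4]>=amin]
E
python3 - <<'E'
from h import *
np.set_printoptions(precision=2,suppress=True)
a=cap('scene','s0.png');b=cap('top','t0.png')
for c in(a,b): print(c['origin'],c['rotation'],c['camera_matrix'],[k for k in c])
print(bot.sense())
E
```

```text
[995.42 589.45 779.51] [ 48.65  -1.17 146.32] [[445.59   0.   310.35]
 [  0.   445.59 238.21]
 [  0.     0.     1.  ]] ['img', 'camera_matrix', 'origin', 'rotation']
[ 276.02  -36.82 1487.81] [ 12.01  -0.28 -84.44] [[618.35   0.   319.79]
 [  0.   618.35 239.35]
 [  0.     0.     1.  ]] ['img', 'camera_matrix', 'origin', 'rotation']
{'time_s': 0.1, 'qpos': array([-89.29,  17.96,  85.85,  -0.  ,  76.26, -12.8 ]), 'joint_vel': array([-0.  , -0.08, -0.14, -0.03,  0.01,  0.08]), 'tau': array([  0.  , -41.29, -26.01,  -0.  ,   0.  ,   0.  ]), 'tcp_pos': array([ 122.64, -510.23,  230.81]), 'tcp_rot': array([-179.93,   -0.01,   13.51]), 'ft_force': array([0.12, 0.15, 0.37]), 'wrist_torque': array([-0.02, -0.  , -0.04]), 'finger_force': 0.0, 'width': 85.64043641859644}
```

View pics/s0.png

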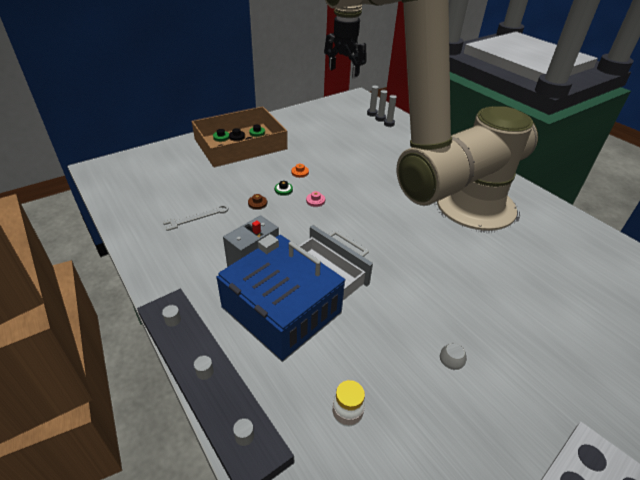

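View pics/t0.png

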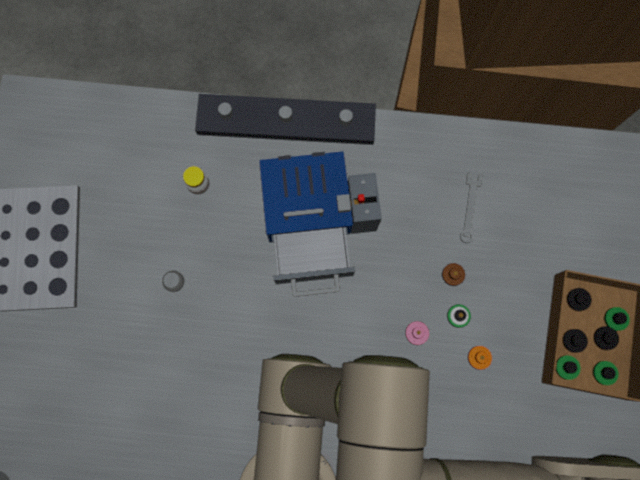

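Top view: the listed cap (green, black boss, white ring) is at (459,316), and at (284,187) in the scene view. Things it could be confused with, in top pixels: brown (454,274), pink (417,333), orange (480,358), and the black and green parts in the wooden tray at (617,318), (568,367) and (606,373). The unit is at about (307,195), its drawer handle at (316,290), the cover handle at (303,212) and the red knob at (361,198). The jar is at (195,179), the insert at (172,281) and the wrench at (470,208).

```bash
sed -i "s/^    return c$/    from scipy.spatial.transform import Rotation as Ro\n    c['rotation']=Ro.from_euler('xyz',c['rotation'],degrees=True).as_matrix() if np.size(c['rotation'])==3 else c['rotation']\n    return c/" h.py
python3 - <<'E'
from h import *
np.set_printoptions(precision=1,suppress=True)
a=cap('scene');b=cap('top')
import pickle;pickle.dump((a,b),open('ab.pkl','wb'))
for n,c in(('s',a),('t',b)):
    print(n,'green',blobs(c,(50,80,40),(80,255,255),20));print('red',blobs(c,(0,180,100),(5,255,255),10));print('blue',blobs(c,(105,120,40),(125,255,255),300))
f=lambda c,x0,x1,y0,y1,w,h:cv2.resize(c['img'][y0:y1,x0:x1],(w,h),interpolation=cv2.INTER_CUBIC)
top=np.hstack([f(b,250,390,145,305,400,457)]+[f(a,210,380,205,365,400,376+81)])
bot_=np.hstack([f(b,439,479,296,336,140,140),f(a,264,304,167,207,140,140),np.zeros((140,520,3),np.uint8)])
cv2.imwrite('pics/c1.png',np.vstack([top,bot_]))
E
```

```text
s green [([450, 72, 180, 53, 1634], [537.9, 100.7]), ([250, 127, 15, 9, 83], [256.7, 131.7]), ([213, 131, 17, 10, 96], [220.8, 136.2]), ([275, 183, 18, 12, 72], [283.1, 190.5])]
red [([253, 221, 7, 5, 24], [255.8, 223.2])]
blue [([0, 0, 255, 244, 32391], [128.8, 69.7]), ([479, 0, 31, 38, 710], [493.3, 16.3]), ([521, 0, 52, 44, 1637], [545.6, 18.3]), ([580, 0, 52, 61, 1690], [604.6, 26.7]), ([616, 38, 24, 93, 1086], [632.3, 93.4]), ([621, 202, 19, 40, 381], [633.2, 224.4]), ([217, 235, 128, 125, 8206], [279.2, 295.0])]
t green [([448, 304, 23, 23, 144], [458.3, 315.3]), ([605, 307, 25, 24, 331], [615.9, 318.5]), ([556, 355, 25, 25, 340], [567.1, 367.0]), ([594, 361, 24, 24, 344], [604.8, 372.5])]
red [([358, 195, 7, 6, 33], [360.9, 197.6])]
blue [([260, 152, 93, 84, 5520], [304.0, 192.7])]
```

View pics/c1.png

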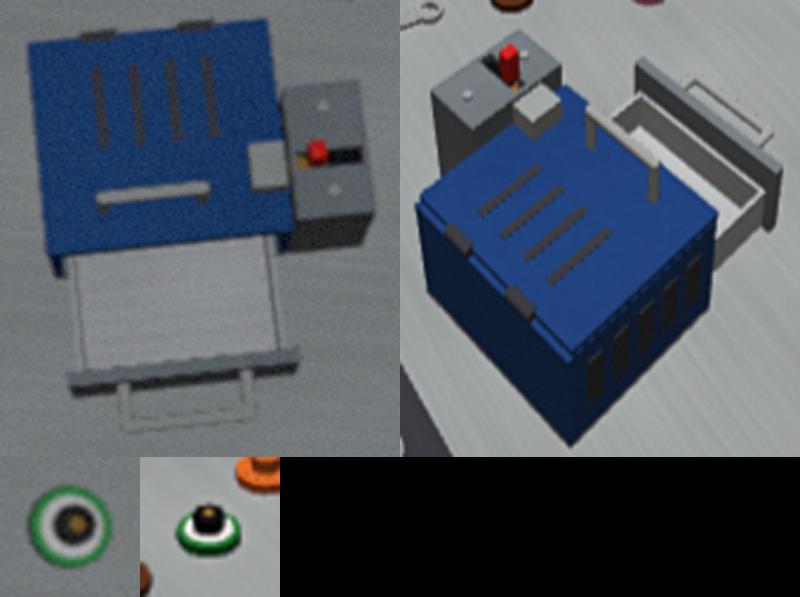

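The crop confirms it: top pixel (459,315) and scene pixel (283,187) show a green disc, white ring, black boss and brass dot. The cover handle, drawer handle and red knob are visible in both views.

```bash
python3 - <<'E'
from h import *
import pickle
np.set_printoptions(precision=1,suppress=True)
a,b=pickle.load(open('ab.pkl','rb'))
P={}
for n,t,s in [('covL',(285.4,214.3),(319.2,263.1)),('covR',(322.5,210.5),(290.7,242.8)),('drL',(294.4,293.4),(367.2,253.3)),('drR',(337.5,288.5),(333.2,234.4)),('dot',(461,315.1),(283.4,182.7)),('knob',(361,197.3),(256.3,221.8))]:
    p,e=tri((b,*t),(a,*s));P[n]=p;print(n,p,np.round(e,1))
print('plane cap dot',plane(b,461,315.1,28),plane(b,458.8,315.3,12))
for n,z in(('covL',143),('covR',143),('drL',62),('drR',62)):pass
h=lambda t,z:plane(b,*t,z)
L,R,l,r=h((285.4,214.3),143),h((322.5,210.5),143),h((294.4,293.4),62),h((337.5,288.5),62)
k=h((361,197.3),157)
print(L,R,np.linalg.norm(L-R),l,r,np.linalg.norm(l-r),k)
for A,B in((L,R),(l,r)): print(np.degrees(np.arctan2(*(A-B)[[1,0]]))-90)
q=h((201,182),0)
# unit origin guesses
for nm,pt,off in(('cov',(L+R)/2,(30,10)),('knob',k,(47.5,-122))):
  for yaw in(4,5,6,7,8):
    y=np.radians(yaw);M=np.array([[np.cos(y),-np.sin(y)],[np.sin(y),np.cos(y)]]);print(nm,yaw,pt[:2]-M@off,)
E
```

```text
covL [610.8  67.2 142.4] [0.5 0.5]
covR [627.7 -15.1 143.5] [0.2 0.2]
drL [445.6  32.4  58.6] [0.6 0.6]
drR [469.1 -67.9  54.6] [1.9 1.9]
dot [ 437.6 -363.    27.5] [0.8 0.8]
knob [663.2 -98.5 158.9] [0.8 0.8]
plane cap dot [ 436.9 -362.4   28. ] [ 437.7 -360.7   12. ]
[611.   66.7 143. ] [628.  -15.2 143. ] 83.67324250492737 [445.6  31.8  62. ] [466.7 -66.4  62. ] 100.47054332844968 [663.1 -98.1 157. ]
11.672527925389574
12.11494868321958
cov 4 [590.3  13.7]
cov 5 [590.5  13.2]
cov 6 [590.7  12.7]
cov 7 [590.9  12.2]
cov 8 [591.2  11.7]
knob 4 [607.2  20.3]
knob 5 [605.1  19.3]
knob 6 [603.1  18.3]
knob 7 [601.   17.2]
knob 8 [599.   16.1]
```

drive_tool(
  steps=[4.26,-0.89,1.8,0,0,0,1,4.26,-0.89,1.8,0,0,0,1,4.26,-0.89,1.8,0,0,0,1,4.26,-0.89,1.8,0,0,0,1,4.26,-0.89,1.8,0,0,0,1,4.26,-0.89,1.8,0,0,0,1,4.26,-0.89,1.8,0,0,0,1,4.26,-0.89,1.8,0,0,0,1,0,0,0,0,0,0.03,1,0,0,0,0,0,0,1],
)

```text
time_s: 1.45
tcp_pos: [437.1, -361.9, 87.4]
tcp_rot: [180.0, 0.0, 11.8]
ft_force: [0.5, 0.0, 0.4]
width: 85.5
finger_force: 0.0
```

```bash
python3 - <<'E'
from h import *
np.set_printoptions(precision=1,suppress=True)
s=bot.sense();print(s['tcp_pos'],s['tcp_rot'],s['ft_force'])
w=cap('wrist','w0.png');print(w['origin'],w['rotation'],w['camera_matrix'])
print(blobs(w,(50,80,40),(80,255,255),50));print(proj(w,(437.3,-361.7,28)),proj(w,(437.3,-361.7,12)))
E
```

```text
[ 437.1 -361.9   87.4] [180.    0.   11.8] [0.5 0.  0.4]
[ 504.  -348.8  230.7] [[ 0.2  0.9  0.3]
 [-1.   0.2  0.1]
 [ 0.  -0.3  1. ]] [[360.2   0.  321.4]
 [  0.  360.2 246.5]
 [  0.    0.    1. ]]
[([281, 213, 87, 86, 2420], [323.9, 252.6])]
[319.1 265. ] [319.2 257. ]
```

View pics/w0.png

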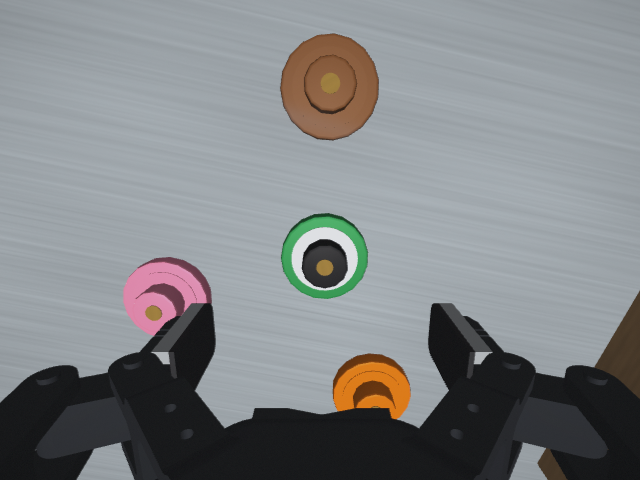

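The wrist view shows the cap at (324,256) with its dot at (325,267), standing alone between the fingers. It is about 2 mm to the right of the predicted spot. I'll correct for that and grasp the boss.

drive_tool(
  steps=[0,0.17,1.5,0,0,0,1,0,0,1.5,0,0,0,1,0,0,1.5,0,0,0,1,0,0,1.5,0,0,0,1,0,0,1.4,0,0,0,1,0,0,0,0,0,0,0.2,0,0,0,0,0,0,0,0,0,0,0,0,0,0,0,0,0,0,0,0,0,0,0,0,0,0,0,0,0,0,0,0,0,0,0],
)

```text
time_s: 2.88
tcp_pos: [438.0, -363.7, 14.2]
tcp_rot: [179.9, -0.0, 11.8]
ft_force: [-0.4, 0.0, 4.5]
width: 25.7
finger_force: 58.9
```

drive_tool(
  steps=[0,0,-1,0,0,0,0,0,0,-2.5,0,0,0,0,0,0,-3,0,0,0,0,0,0,-3,0,0,0,0,0,0,-2.5,0,0,0,0,0.9,-1.7,0,0,0,0,0,1.7,-3.2,0,0,0,0,0,1.7,-3.2,0,0,0,0,0,1.7,-3.2,0,0,0,0,0,1.7,-3.2,0,0,0,0,0,1.7,-3.2,0,0,0,0,0,1.7,-3.2,0,0,0,0,0],
)

```text
time_s: 4.38
tcp_pos: [503.1, -133.4, 132.0]
tcp_rot: [-179.9, 0.1, 11.8]
ft_force: [0.3, 0.5, -0.8]
width: 25.3
finger_force: 59.1
```

drive_tool(
  steps=[1.7,-3.2,0,0,0,0,0,1.7,-3.2,0,0,0,0,0,1.7,-3.2,0,0,0,0,0,1.5,-3,0,0,0,0,0,0,0,0,0,0,0,0,0,0,0,0,0,0,0],
)

```text
time_s: 5.12
tcp_pos: [541.8, 1.1, 132.5]
tcp_rot: [-180.0, 0.1, 11.8]
ft_force: [0.1, -0.2, -1.0]
width: 25.8
finger_force: 59.1
```

```bash
python3 - <<'E'
from h import *
np.set_printoptions(precision=1,suppress=True)
s=bot.sense();print(s['tcp_pos'],s['tcp_rot'],s['ft_force'],s['width'])
w=cap('wrist');t=cap('top');g=cap('scene')
cv2.imwrite('pics/w1.png',np.hstack([cv2.resize(w['img'],(400,300)),cv2.resize(t['img'][130:310,230:470],(400,300))]))
import pickle;pickle.dump((w,t,g),open('p1.pkl','wb'))
print(blobs(w,(50,80,40),(80,255,255),50))
E
```

```text
[541.8   1.1 132.5] [-180.     0.1   11.8] [ 0.1 -0.2 -1. ] 25.793109566350296
[([260, 244, 124, 59, 2837], [321.3, 268.2]), ([289, 344, 66, 21, 647], [320.9, 355.7])]
```

View pics/w1.png

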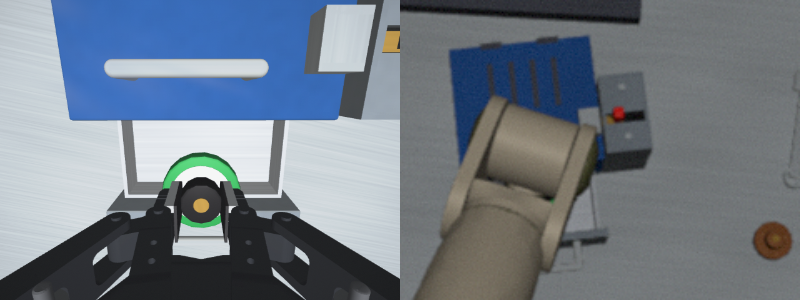

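The wrist half shows the cap held upright at (201,195) over the tray. The tray floor's front edge is at row 183, the cover edge at row 120 and the cover handle at (186,68). I'll compute the tray limits.

```bash
python3 - <<'E'
from h import *
import pickle
np.set_printoptions(precision=1,suppress=True)
w,t,g=pickle.load(open('p1.pkl','rb'))
y=np.radians(11.75);M=np.array([[np.cos(y),np.sin(y)],[-np.sin(y),np.cos(y)]])
U=lambda p:M@(p[:2]-np.array([592,10.5]))
k=1.6
for n,u,v,z in(('floor front',203,183,16),('floor L',134,183,16),('floor R',272,183,16),('panel back top',203,197,80),('cover edge',205,120,106),('covh L',107,67,143),('covh R',267,67,143),('dot',201,205,146)): print(n,U(plane(w,u*k,v*k,z)),plane(w,u*k,v*k,z))
print('tcp',U(np.array([541.8,1.1])))
E
```

```text
floor front [-92.9  -3. ] [501.7 -11.3  16. ]
floor L [-92.9  82.8] [484.2  72.6  16. ]
floor R [-92.9 -88.8] [519.2 -95.4  16. ]
panel back top [-80.1  -2.3] [514.  -8.  80.]
cover edge [-3.7 -3.2] [589.1   6.6 106. ]
covh L [30.  51.8] [610.9  67.3 143. ]
covh R [ 30.1 -36.6] [628.9 -19.2 143. ]
dot [-52.9  -0.2] [540.3  -0.5 146. ]
tcp [-51.1   1. ]
```

drive_tool(
  steps=[0,0.2,1.5,0,0,0,0,0,0,1.5,0,0,0,0,0,0,1.5,0,0,0,0,0,0,1.5,0,0,0,0,0,0,1.5,0,0,0,0,0,0,1.2,0,0,0,0,0,0,0.6,0,0,0,0,0,0,0.5,0,0,0,0,0,0,0.3,0,0,0,0,0,0,0.1,0,0,0,0,0,0,0,0,0,0,0,0,0,0,0,0,0,0],
)

```text
time_s: 6.78
tcp_pos: [543.1, -1.2, 31.5]
tcp_rot: [180.0, -0.0, 11.8]
ft_force: [0.2, 0.8, -0.9]
width: 25.4
finger_force: 59.1
```

drive_tool(
  steps=[0,0,0.1,0,0,0,0,0,0,0.1,0,0,0,0,0,0,0,0,0,0,0],
)

```text
time_s: 7.15
tcp_pos: [543.5, -1.1, 30.1]
tcp_rot: [180.0, -0.1, 11.8]
ft_force: [-0.7, 1.0, 6.7]
width: 25.6
finger_force: 59.9
```

drive_tool(
  steps=[0,0,0,0,0,0,0.5,0,0,0,0,0,0,0.7,0,0,0,0,0,0,0.7,0,0,0,0,0,0,0.7,0,0,-1,0,0,0,0.7,0,0,-2,0,0,0,0.7,0,0,-3,0,0,0,0.7,0,0,-3,0,0,0,0.7,0,0,-3,0,0,0,0.7,0,0,0,0,0,0,0.7],
)

```text
time_s: 8.4
tcp_pos: [544.0, -1.4, 152.0]
tcp_rot: [179.9, -0.3, 11.8]
ft_force: [-0.6, 1.2, 0.2]
width: 59.9
finger_force: 0.0
```

```bash
python3 - <<'E'
from h import *
np.set_printoptions(precision=1,suppress=True)
s=bot.sense();print(s['tcp_pos'],s['tcp_rot'],s['ft_force'],s['width'])
w=cap('wrist');cv2.imwrite('pics/w2.png',w['img'][100:400,120:520])
print(blobs(w,(50,80,40),(80,255,255),50))
E
```

```text
[544.   -1.4 152. ] [179.9  -0.3  11.8] [-0.6  1.2  0.2] 59.86594813459053
[([285, 204, 72, 72, 1653], [320.5, 237.1])]
```

View pics/w2.png

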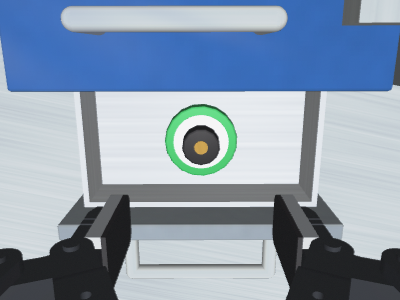

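The crop shows the cap flat in the tray at (201,140), boss up, with the drawer handle behind it at about (200,255). Next I close the fingers, back off and drop in front of the handle.

drive_tool(
  steps=[-1,0,0,0,0,0,0,-2.5,0,0,0,0,0,0,-3.5,0,0,0,0,0,0,-3.5,0,0,0,0,0,0,-2.5,0,0,0,0,0,0,0,0,2.5,0,0,0,0,0,0,2.5,0,0,0,0,0,0,2.5,0,0,0,0,0,0,2,0,0,0,0,0,0,0.9,0,0,0,0,0,0,0,0,0,0,0],
)

```text
time_s: 9.82
tcp_pos: [415.1, -27.6, 45.0]
tcp_rot: [-180.0, 0.1, 11.8]
ft_force: [-0.6, 0.6, -0.0]
width: 0.0
finger_force: 0.0
```

drive_tool(
  steps=[1,0,0,0,0,0,0,0.5,0,0,0,0,0,0,0.4,0,0,0,0,0,0,0.6,0,0,0,0,0,0,0.8,0,0,0,0,0,0,1,0,0,0,0,0,0,1,0,0,0,0,0,0,1,0,0,0,0,0,0,1,0,0,0,0,0,0,1,0,0,0,0,0,0,0.8,0,0,0,0,0,0,0.6,0,0,0,0,0,0],
)

```text
time_s: 11.32
tcp_pos: [511.1, -7.8, 45.2]
tcp_rot: [-180.0, 0.0, 11.8]
ft_force: [-1.5, -0.3, 0.4]
width: 0.0
finger_force: 0.8
```

drive_tool(
  steps=[0.5,0,0,0,0,0,0,0.5,0,0,0,0,0,0,0.4,0,0,0,0,0,0,0.2,0,0,0,0,0,0,0,0,0,0,0,0,0],
)

```text
time_s: 11.95
tcp_pos: [526.6, -4.7, 45.4]
tcp_rot: [180.0, -0.0, 11.8]
ft_force: [-0.1, -0.3, -0.4]
width: 0.1
finger_force: 0.0
```

drive_tool(
  steps=[0.2,0,0,0,0,0,0,0.1,0,0,0,0,0,0,0,0,0,0,0,0,0],
)

```text
time_s: 12.32
tcp_pos: [529.4, -4.1, 45.4]
tcp_rot: [180.0, -0.0, 11.8]
ft_force: [0.1, 0.4, 0.4]
width: -0.0
finger_force: 0.3
```

drive_tool(
  steps=[0.2,0,0,0,0,0,0,0,0,0,0,0,0,0],
)

```text
time_s: 12.58
tcp_pos: [530.1, -3.9, 45.3]
tcp_rot: [-180.0, 0.2, 11.8]
ft_force: [-7.2, -2.4, 5.3]
width: -0.0
finger_force: 4.3
```

drive_tool(
  steps=[0.2,0,0,0,0,0,0,0,0,0,0,0,0,0],
)

```text
time_s: 12.82
tcp_pos: [530.3, -3.8, 45.2]
tcp_rot: [-179.9, 0.5, 11.8]
ft_force: [-18.5, -6.8, 12.8]
width: -0.2
finger_force: 10.0
```

drive_tool(
  steps=[0.2,0,0,0,0,0,0,0,0,0,0,0,0,0],
)

```text
time_s: 13.08
tcp_pos: [530.4, -3.7, 45.1]
tcp_rot: [-179.9, 0.7, 11.9]
ft_force: [-29.3, -10.8, 19.7]
width: -0.2
finger_force: 15.8
```

drive_tool(
  steps=[-0.9,0,0,0,0,0,0,-2,0,0,0,0,0,0,-2.5,0,-1,0,0,0,0,0,0,-2,0,0,-0.17,0,0,0,-3,0,0,-0.175,0,0,0,-3,0,0,-0.175,0.3,0,0,-3.5,0,0,-0.175,0.5,0,0,-3.5,0,0,-0.175,0.7,0,0,-3,0,0,-0.175,0.7,0,0,-2,0,0,-0.175,0.7,0,0,0,0,0,-0.175,0.7,0,0,0,0,0,-0.175,0.7],
)

```text
time_s: 14.58
tcp_pos: [482.5, -13.7, 255.6]
tcp_rot: [179.9, 0.0, 102.1]
ft_force: [0.3, -0.2, -0.1]
width: 60.0
finger_force: 0.0
```

drive_tool(
  steps=[0,0,0,0,0,0,0.7],
)

```text
time_s: 14.7
tcp_pos: [482.4, -13.7, 255.4]
tcp_rot: [180.0, 0.0, 101.7]
ft_force: [-0.8, -0.4, 0.1]
width: 59.8
finger_force: 0.0
```

```bash
python3 - <<'E'
from h import *
np.set_printoptions(precision=1,suppress=True)
s=bot.sense();print(s['tcp_pos'],s['tcp_rot'],s['ft_force'],s['width'],s['qpos'])
w=cap('wrist');g=cap('scene')
cv2.imwrite('pics/w3.png',np.hstack([cv2.resize(w['img'],(400,300)),cv2.resize(g['img'][180:370,180:433],(400,300))]))
import pickle;pickle.dump((w,g),open('p3.pkl','wb'))
E
```

```text
[482.4 -13.7 255.4] [180.    0.  101.7] [-0.8 -0.4  0.1] 59.8260775081818 [-15.6  11.5  90.5   0.   78.  -27.3]
```

View pics/w3.png

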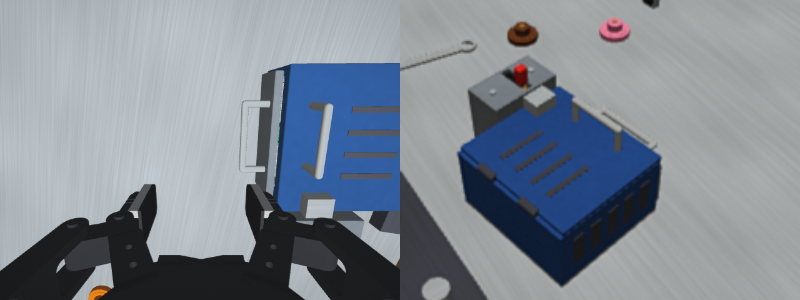

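The drawer handle is now against the box, so the drawer looks shut. The cover handle is at (323,140) in the wrist half and the scene view agrees. I'm moving over the cover handle.

drive_tool(
  steps=[0.1,1.5,0,0,0,0,0.7,0.2,2.7,0,0,0,0,0.7,0.2,3,0,0,0,0,0.7,0.2,3,0.5,0,0,0,0.7,0.2,2.5,1.5,0,0,0,0.7,0.1,1.5,2.5,0,0,0,0.7,0,0,2,0,0,0,0.7,0,0,0,0,0,0,0.7],
)

```text
time_s: 15.8
tcp_pos: [618.7, 25.0, 188.8]
tcp_rot: [-179.8, -0.1, 101.6]
ft_force: [0.1, 0.2, -0.3]
width: 60.0
finger_force: 0.0
```

```bash
python3 - <<'E'
from h import *
import pickle
np.set_printoptions(precision=1,suppress=True)
s=bot.sense();print(s['tcp_pos'],s['tcp_rot'],s['ft_force'])
w0,g=pickle.load(open('p3.pkl','rb'))
w=cap('wrist','w4.png')
for c in(w,):
  for y in(-30,0,30):print(proj(c,np.array([619.6,25,143])+np.array([-.2036,.979,0])*y))
  print('bar row',)
img=w['img'].astype(int)
y0=int(proj(w,(619.6,25,143))[1])
for r in(y0-40,y0-25,y0): print(r,[int(v) for v in (img[r,:,0]-img[r,:,2])[200:460:4]])
E
```

```text
[618.7  25.  188.8] [-179.8   -0.1  101.6] [ 0.1  0.2 -0.3]
[323.1 320.2]
[323.  271.2]
[322.9 218.1]
bar row
231 [10, 10, 10, 10, 5, 9, 10, 7, 10, 9, 10, 10, 10, 10, 10, 10, 14, 27, 128, 138, 139, 140, 141, 142, 144, 143, 143, 142, 116, 7, 9, 10, 5, 142, 141, 142, 141, 141, 142, 143, 141, 140, 141, 140, 139, 141, 140, 141, 142, 144, 143, 141, 141, 142, 142, 142, 142, 143, 142, 142, 144, 145, 147, 145, 143]
246 [10, 10, 10, 10, 10, 9, 11, 4, 10, 10, 10, 11, 10, 10, 10, 10, 10, 26, 128, 142, 141, 140, 141, 140, 140, 140, 140, 141, 128, 6, 9, 10, 5, 142, 141, 141, 140, 141, 139, 140, 141, 142, 143, 142, 142, 142, 143, 143, 144, 145, 42, 18, 18, 18, 18, 18, 18, 19, 19, 18, 18, 17, 17, 18, 17]
271 [10, 11, 10, 10, 11, 8, 10, 4, 15, 10, 11, 11, 10, 10, 10, 11, 10, 26, 33, 141, 140, 140, 139, 138, 138, 137, 138, 138, 132, 5, 9, 9, 6, 141, 141, 141, 141, 140, 141, 142, 140, 139, 141, 142, 142, 143, 142, 141, 141, 140, 141, 141, 144, 145, 144, 143, 140, 140, 139, 141, 140, 141, 139, 140, 140]
```

View pics/w4.png

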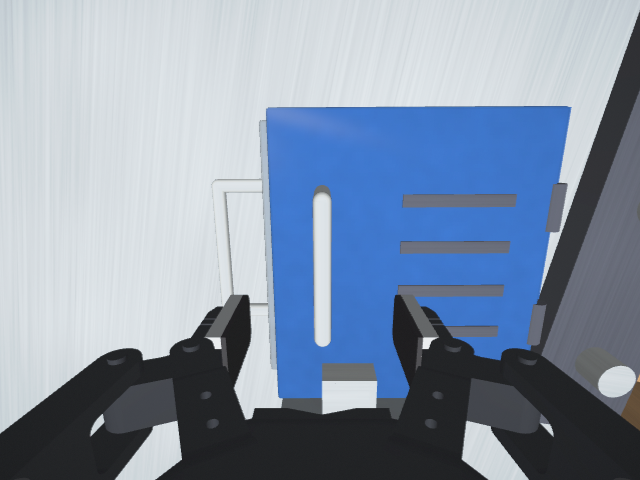

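The picture shows the bar at column 322, rows 190–345, centred between the fingers and matching the prediction. I'll descend and grip.

drive_tool(
  steps=[0,0,1.5,0,0,0,0.7,0,0,2,0,0,0,0.7,0,0,1.8,0,0,0,0.7,0,0,1.2,0,0,0,0.7,0,0,0,0,0,0,0.4,0,0,0,0,0,0,0,0,0,0,0,0,0,0,0,0,0,0,0,0,0,0,0,0,0,0,0,0],
)

```text
time_s: 16.98
tcp_pos: [619.0, 24.7, 126.2]
tcp_rot: [-180.0, 0.0, 101.8]
ft_force: [-4.7, -1.0, 5.0]
width: 8.0
finger_force: 58.5
```

drive_tool(
  steps=[0,0,-0.1,0,0,0,0,0,0,-0.1,0,0,0,0,0,0,-0.1,0,0,0,0,0,0,0,0,0,0,0],
)

```text
time_s: 17.48
tcp_pos: [619.5, 24.8, 128.3]
tcp_rot: [180.0, 0.0, 101.7]
ft_force: [1.4, -1.6, -3.3]
width: 7.8
finger_force: 58.4
```

drive_tool(
  steps=[0,0,-0.1,0,0,0,0,0,0,0,0,0,0,0],
)

```text
time_s: 17.73
tcp_pos: [619.8, 24.9, 129.5]
tcp_rot: [179.9, 0.0, 101.7]
ft_force: [5.2, -1.2, -3.9]
width: 7.6
finger_force: 58.4
```

drive_tool(
  steps=[0,0,-0.1,0,0,0,0,0,0,0,0,0,0,0],
)

```text
time_s: 17.98
tcp_pos: [620.1, 25.0, 130.5]
tcp_rot: [179.8, 0.0, 101.7]
ft_force: [7.2, 0.3, -5.4]
width: 7.6
finger_force: 58.4
```

drive_tool(
  steps=[0,0,-0.1,0,0,0,0,0,0,0,0,0,0,0],
)

```text
time_s: 18.23
tcp_pos: [620.4, 25.0, 131.5]
tcp_rot: [179.8, 0.0, 101.7]
ft_force: [8.9, 0.9, -6.1]
width: 7.5
finger_force: 58.4
```

drive_tool(
  steps=[0,0,-0.1,0,0,0,0,0,0,0,0,0,0,0],
)

```text
time_s: 18.48
tcp_pos: [620.8, 25.1, 132.5]
tcp_rot: [179.7, 0.0, 101.7]
ft_force: [10.9, 0.1, -7.7]
width: 7.2
finger_force: 58.3
```

The handle has risen 6.3 mm, past the 3.5 mm a caught cover allows. It moved +1.8 mm in x along the hinge arc with only a small force, so the cover looks free. I'll continue along the arc with care.

drive_tool(
  steps=[0,0.2,-0.2,0,0,0,0,0,0.2,-0.2,0,0,0,0,0,0.1,-0.3,0,0,0,0,0,0,0,0,0,0,0],
)

```text
time_s: 18.98
tcp_pos: [623.2, 25.6, 139.2]
tcp_rot: [-179.8, -0.0, 101.7]
ft_force: [-4.7, -4.2, -2.8]
width: 7.6
finger_force: 59.1
```

drive_tool(
  steps=[0,0.3,-0.7,0,0,0,0,0,0.35,-0.7,0,0,0,0,0,0.35,-0.65,0,0,0,0,0,0.4,-0.65,0,0,0,0,0,0.45,-0.6,0,0,0,0,0,0.45,-0.6,0,0,0,0,0,0.5,-0.55,0,0,0,0,0,0.5,-0.55,0,0,0,0,0,0,0,0,0,0,0],
)

```text
time_s: 20.1
tcp_pos: [655.3, 32.4, 191.1]
tcp_rot: [-179.8, 0.0, 101.7]
ft_force: [-14.3, -3.0, 8.3]
width: 8.0
finger_force: 59.3
```

drive_tool(
  steps=[0,0.4,-0.6,0,0,0,0,0,0.5,-0.55,0,0,0,0,0,0.6,-0.5,0,0,0,0,0,0.6,-0.45,0,0,0,0,0,0.65,-0.4,0,0,0,0,0,0.6,-0.35,0,0,0,0,0,0,0,0,0,0,0,0,0,0,0,0,0,0],
)

```text
time_s: 21.1
tcp_pos: [689.5, 39.6, 219.2]
tcp_rot: [179.9, 0.0, 101.8]
ft_force: [-5.6, -2.1, 5.7]
width: 7.6
finger_force: 59.3
```

```bash
python3 - <<'E'
from h import *
np.set_printoptions(precision=1,suppress=True)
s=bot.sense();print(s['tcp_pos'],s['tcp_rot'],s['ft_force'],s['width'],s['finger_force'])
w=cap('wrist');g=cap('scene')
cv2.imwrite('pics/f.png',np.hstack([cv2.resize(w['img'],(400,300)),cv2.resize(g['img'][150:370,160:453],(400,300))]))
E
```

```text
[689.5  39.6 219.2] [179.9   0.  101.8] [-5.6 -2.1  5.7] 7.648359508442081 59.32993769645691
```

View pics/f.png

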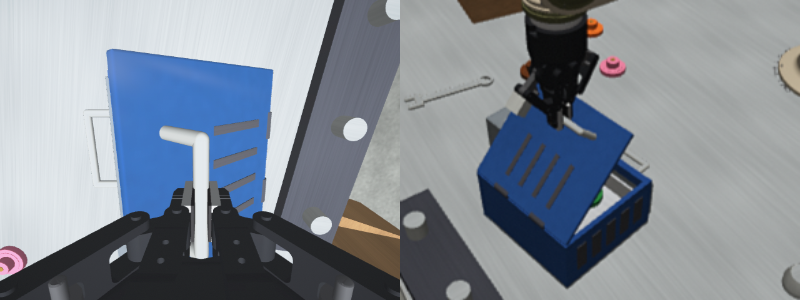

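The final picture shows the cover held open at about 45° by the bar at (200,190). The drawer is shut with the cap flat inside at (598,198). Fixed objects are unmoved as far as they can be seen, so I'm handing in.

```bash
python3 -c "
from rig import bot
print(bot.finish_job())"
```

```text
the job is handed in; nothing more can be done
None
```

The job is handed in, with no verdict returned: the cap is flat, boss up, in the shut drawer; the tug showed the cover was not caught, so I left the release alone, and the gripper is holding the cover at about 45°.

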